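# Light a specimen vial on the viewing stand

## Robot

A 7-joint arm with a two-finger parallel gripper is mounted at the origin on the work surface. World frame = base frame: x ahead of the robot, y to its left, z up, the work surface at z = 0. Lengths are in m, angles in rad, forces in N, time in s.
With the tool pointing down it reaches from about 0.4 to 0.85 m from the base axis. Payload 4.5 kg.
Tool frame: the origin (TCP) lies between the finger pads; the fingertips stand 14 mm ahead of it and the grasp point (between the pads) lies 5 mm behind it; z points along the fingers, y is the line along which they close (so a half turn about z gives the same grasp; the last joint's range is limited). The gripper opens to 88 mm and grips with 3 to 60 N. Pads are 18 mm wide; open, the fingers measure 123 mm over their backs; the gripper's body (75 mm by 187 mm) begins 45 mm behind the grasp point.
Start: joints at [1.262, 0.689, -0.195, 1.565, 0.157, 0.902, -0.215], TCP at [0.21, -0.589, 0.253] pointing down, gripper open.
Joint ranges: [-3.01, 3.01], [-0.46, 2.08], [-1.47, 1.51], [0.13, 2.56], [-1, 4.14], [0.04, 2.09], [-2.66, 2.66]. Speed limits (rad/s): [2.57, 2.57, 3.14, 3.14, 3.14, 3.14, 3.14].

## Interface

Orientations are given as a rotation vector (axis times angle).
In Python, from bench import r gives the robot as it stands.
- The arm moves only by the tool shift_gripper, called after "Call:" by a JSON object that holds its "api" and its "payload". Schema: {"type":"object","properties":{"rows":{"type":"array","items":{"type":"number"},"minItems":4,"maxItems":32},"jaw":{"type":"number"},"clamp_n":{"type":"number"},"only":{"type":"string"},"quiet":{"type":"boolean"},"lines":{"type":"string"}},"required":["rows"],"additionalProperties":false}. rows is one flat list of numbers that holds 1 to 8 rows one after another, with no inner brackets; each row has 4 numbers: dx, dy, dz in normalised numbers (1 is 0.4 m), then a turn about the tool's z in parts of the range, where 1.0 means 2 rad; each row is the pose to reach, as a shift and turn from the pose commanded when the call began, along the tool's axes at that moment; what a row does not reach only later rows make up. A row lasts 1/10 s, in which the tool goes at most 0.05 m and 0.15 rad, less where a joint would pass 70% of its speed; a pose out of reach is approached as far as the arm can. jaw is the finger opening in m, set as the call begins (left out keeps the last). The fingers move at their own pace and stop on an object; clamp_n is the grip in N (left out, the last holds). Time passes only in rows, so rows that do not move let the fingers close. The tool returns the time, the measured TCP pose, the force, the opening and the grip force at its end. only (a regular expression) keeps the lines of the reply that match it, lines (a string "A,B") keeps lines A to B, and quiet returns only ok. Shift and turn numbers lie between -1 and 1, and a call with a number outside is refused. Input that does not fit is refused with a message, and nothing moves.
- r.get_state(): the state, without advancing time (a new reading comes with each control period).
- r.capture(name): name is "side" or "top" or "wrist"; returns a dict with "img" (420x560x3 uint8, red, green, blue), "z_map" (420x560 float32, m along the optical axis (not along the pixel's ray), 0 where there is no reading), "fx", "fy", "cx", "cy" (pixels), "extrinsics" (4x4, takes a point from camera to world coordinates); the wrist camera has in their place "tool_from_camera" (4x4, takes a point from camera to tool coordinates, whose origin is the TCP and whose axes are the flange's). Camera axes: x right, y down, z forward; pixel columns grow to the right and rows downward; lengths in m; the calibration is good to about 2 mm. A picture is of the moment at which its call begins: read the wrist's pose just before it.
- r.close_job(): hands the job in; it is judged then, once.
The state is a dict: "t": time; "qpos": joint angles; "qd": joint speeds; "joint_efforts": joint torques, N m; "tool_pos": TCP position; "eef_rot": TCP orientation; "contact_force": force on the tool from outside, world axes, zero at the start; "torque": the same for the moment, N m; "gripper_width": finger opening in m; "gripper_force": force on a finger pad.
Only numpy, scipy, OpenCV 4.12 (cv2) and the standard library are available. Lean on these libraries where they do the work, as an engineer would, in place of code of your own. Each camera call takes 0.05 s, during which the arm holds its last target. There are 200 camera calls.

## Task

With the shutter still closed, stand the blue-capped specimen vial upright in the middle of the small raised pedestal of the viewing stand and let go of it, setting it down rather than dropping it. Then pull the red shutter knob on top of the lamp housing out against its spring until the yellow pointer stands over the red mark, and keep hold of it there: the job finishes with the gripper still holding the shutter at the mark. Leave all the other vials, bottles and glassware where they are.

Things in the scene. Friction and masses are not known exactly. Their poses are not given: they have to be found in the camera images.
- vial_blue: The specimen vial to move: upright glass cylinder 32 mm in diameter and 50 mm high with a paper label, and a BLUE cap 29 mm in diameter and 16 mm high on it (66 mm high in all), 60 g give or take a third; its origin is the centre of its underside.
- vial_white: A like vial with a WHITE cap, to be left alone; same sizes; its origin is the centre of its underside.
- vial_green: A like vial with a GREEN cap, to be left alone; same sizes; its origin is the centre of its underside.
- stand: Fixed viewing stand, turned by its yaw. Black base plate 210 (x) by 250 (y) by 10 mm; on it a grey lamp housing 170 (x) by 84 (y) mm, top 125 mm above the bench, centred at x = 0, y = +65 mm; aluminium pedestal at x = +35, y = -70 mm. The shutter on the housing is pulled towards the stand's -x. Origin: centre of the plate's underside; x points away from the robot's side, y left, z up.
- pedestal_top (a point): Centre of the flat round top of the aluminium pedestal, 50 mm above the bench, 40 mm in diameter: the vial stands here. Its axis is 93 mm from the housing's side (86 mm from the thin dark shutter blade hanging there) and 135 mm sideways from the knob.
- shutter: Spring-return shutter: dark carriage (50 by 30 mm, 11 mm high) on the housing's top with knob, pointer and a hanging blade. Slides along the stand's -x from closed (start, knob at stand x = +35 mm) to an end stop at 75 mm, past the mark. The spring pulls it shut with 3 N plus 1 N per 10 mm; let go, it snaps shut. Origin: on the knob's axis at the housing's top; axes as the stand's.
- pull_knob (a point): Grip point of the red knob: on its axis at mid-height, 156 mm above the bench. The knob is an upright cylinder 22 mm in diameter, from 139 to 173 mm above the bench, free all round, fixed to the carriage.
- pointer (a point): Middle of the yellow pointer, a bar 3 mm wide (x) and 24 mm long (y) that sticks out to the left of the carriage over the scale, 31 mm to the left (stand's +y) of the knob's axis and at the same x in the stand; moves with the knob.
- mark_centre (a point): Centre of the red mark, a flat bright-red band 12 mm wide along the pull (stand's x) and 20 mm across, fixed on the white scale left of the carriage. The pointer passes just above it; axes as the stand's. It lies 30 to 58 mm along the pull from the pointer's closed position.
- amber_bottle: Amber reagent bottle, 60 mm in diameter, 130 mm high, leave alone; its origin is the centre of its underside.
- beaker: Glass beaker, 70 mm across the rim, 85 mm high, leave alone; its origin is the centre of its underside.
- petri_dish: Covered round dish, 94 mm in diameter, 20 mm high, leave alone; its origin is the centre of its underside.
- slide_box: Blue box of microscope slides, 85 x 100 x 35 mm, leave alone; its origin is the centre of its underside.
- water_bottle: Clear bottle with blue cap, 64 mm in diameter, 200 mm high, leave alone; its origin is the centre of its underside.

How it is judged:
By the outcome, as a careful person would: the job done as asked, in the order asked, and still so for the second after the job is handed in, while the arm keeps its last pose, push and grip.
It also fails if it takes over 45 s, if anything falls off the work surface, if the arm or the gripper's body presses on something with over 40 N, if the wrist force passes 120 N, or if a joint passes its speed limit or range.

## Working session

There is one attempt and no reset: what is moved stays moved. The work goes in short steps, Python scripts to look and compute and a tool call to move; the robot and the scene stay as the last step left them, time stands still between calls to the robot, and variables do not carry over. Pictures are saved under pics/ and viewed, at most 10 in all, crops included, and the job is handed in when it is done.

```bash
ls; mkdir -p pics
```

Create h.py:
```python
import numpy as np, cv2
from scipy.spatial.transform import Rotation as R
from bench import r
def cap(n):
    s=r.get_state(); c=r.capture(n)
    if n=="wrist":
        T=np.eye(4);T[:3,:3]=R.from_rotvec(s["eef_rot"]).as_matrix();T[:3,3]=s["tool_pos"]
        c["T"]=T@c["tool_from_camera"]
    else: c["T"]=np.array(c["extrinsics"])
    return c
def cloud(c):
    z=c["z_map"];v,u=np.indices(z.shape)
    P=np.stack([(u-c["cx"])/c["fx"]*z,(v-c["cy"])/c["fy"]*z,z],-1)
    W=P@c["T"][:3,:3].T+c["T"][:3,3]; W[z<=0]=np.nan; return W
def save(c,n): cv2.imwrite("pics/"+n,cv2.cvtColor(c["img"],cv2.COLOR_RGB2BGR))
def toTool(d):
    return R.from_rotvec(r.get_state()["eef_rot"]).as_matrix().T@np.array(d)
```

Run:
```python
from h import *
a=cap("top");b=cap("side");save(a,"t.png");save(b,"s.png")
np.savez("a.npz",W=cloud(a),I=a["img"]);np.savez("b.npz",W=cloud(b),I=b["img"])
s=r.get_state();print(s); print(a["T"],b["T"])
```

```text
bench.py
pics
{'t': 0.1, 'qpos': array([ 1.26183424,  0.68989839, -0.19451618,  1.56621416,  0.15730535,
        0.90250073, -0.21510055]), 'qd': array([-1.94550445e-04, -1.34446940e-03, -5.70713433e-04, -4.75551180e-03,
       -1.16977024e-05,  1.85281843e-03, -1.53646337e-03]), 'joint_efforts': array([-3.54800155e-03, -5.28503287e+01, -1.27223242e+00, -1.53838527e+01,
       -5.26853849e-02,  1.89129089e-03,  4.07699440e-05]), 'tool_pos': array([ 0.2098347 , -0.58815691,  0.25199809]), 'eef_rot': array([-3.09399264e+00, -5.35620977e-01,  6.28336149e-04]), 'contact_force': array([ 0.36862411,  0.66753806, -0.10452144]), 'torque': array([0.01104833, 0.03120726, 0.00153459]), 'gripper_force': 0.0, 'gripper_width': 0.08797377298659657}
[[ 0.02308549 -0.98476903  0.17232821  0.34467056]
 [-0.99972275 -0.0219404   0.00854685  0.12056261]
 [-0.00463573 -0.17247774 -0.98500251  1.51844548]
 [ 0.          0.          0.          1.        ]] [[ 0.93542829 -0.21453918  0.28097483  0.17285262]
 [-0.3531101  -0.52893278  0.77171457 -1.03602919]
 [-0.01694621 -0.82109869 -0.57053464  0.96811233]
 [ 0.          0.          0.          1.        ]]
```

View pics/t.png

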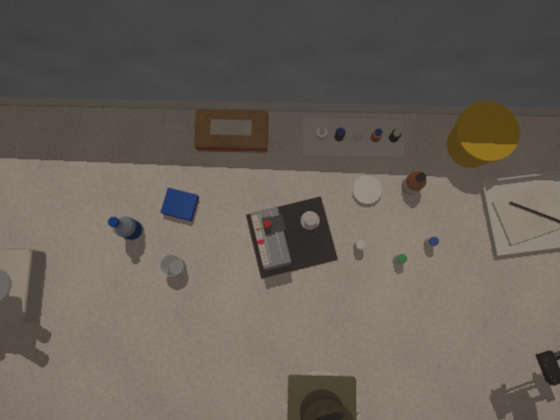

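View pics/s.png

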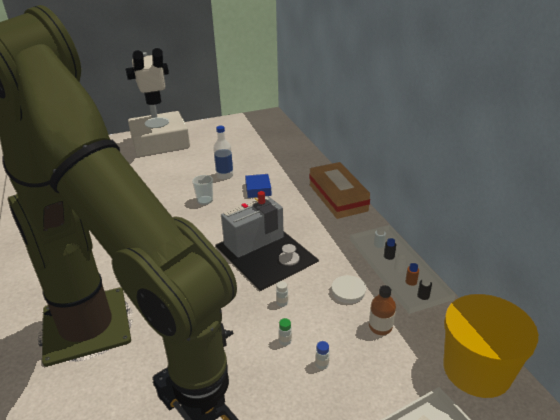

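The top view shows the blue cap at (433,241), green at (402,258), white at (360,244), the pedestal at (310,220), the knob at (267,225) and the red mark at (261,241). The side view agrees: blue vial (322,352), knob (262,197), mark (244,207).

Run:
```python
from h import *
for f in "ab":
    d=np.load(f+".npz");W=d["W"];I=d["I"];H=cv2.cvtColor(I,cv2.COLOR_RGB2HSV)
    h,s,v=[H[...,i].astype(int) for i in range(3)]
    ok=np.isfinite(W[...,0])
    def rep(n,m,zr):
        m=m&ok&(W[...,2]>zr[0])&(W[...,2]<zr[1])
        k,L,S,C=cv2.connectedComponentsWithStats(m.astype(np.uint8))
        for i in range(1,k):
            if S[i,4]>=8: p=W[L==i];print(f,n,S[i,4],C[i].round(1),p.mean(0).round(4),((p.min(0)+p.max(0))/2).round(4),p[:,2].max().round(3))
    rep("blue",(h>105)&(h<130)&(s>120)&(v>60),(.045,.08))
    rep("red",((h<6)|(h>174))&(s>150)&(v>80),(.1,.19))
    rep("ped",(W[...,2]>.044)&(s<60),(.044,.056))
    rep("black",v<45,(-.0,.02))
    rep("hous",W[...,2]>.1,(.117,.13))
    rep("yel",(h>20)&(h<35)&(s>130)&(v>100),(.11,.15))
    m=((v<45)&(W[...,2]<.02)&ok)
```

Run:
```python
import cv2
for n,(x,y,w,h) in {"t":(235,185,120,100),"s":(205,175,120,110)}.items():
    i=cv2.imread(f"pics/{n}.png")[y:y+h,x:x+w]
    cv2.imwrite(f"pics/{n}c.png",cv2.convertScaleAbs(cv2.resize(i,None,fx=5,fy=5,interpolation=cv2.INTER_CUBIC),alpha=1.4))
```

```text
a blue 19 [340.8 131.1] [ 0.8577 -0.0511  0.0655] [ 0.8581 -0.0504  0.0646] 0.071
a blue 19 [378. 132.] [ 0.8582 -0.1699  0.0624] [ 0.8581 -0.1699  0.0624] 0.068
a blue 37 [433.8 240.6] [ 0.5141 -0.3347  0.0671] [ 0.5129 -0.3366  0.0659] 0.074
a red 43 [266.9 223.5] [0.5401 0.1713 0.1715] [0.541  0.1713 0.1666] 0.179
a red 20 [260.2 241.4] [0.4928 0.1911 0.1313] [0.4927 0.1916 0.1315] 0.136
a ped 8 [ 1.  10.5] [1.2644 1.0947 0.0502] [1.2648 1.0956 0.0489] 0.053
a ped 60 [17.7 11.2] [1.2627 1.0377 0.0503] [1.2619 1.037  0.0503] 0.056
a ped 84 [53.9 12. ] [1.2629 0.9152 0.0497] [1.2632 0.9161 0.05  ] 0.056
a ped 131 [108.   12.8] [1.2632 0.7319 0.0503] [1.2628 0.7292 0.05  ] 0.056
a ped 50 [150.   13.4] [1.2642 0.5901 0.0495] [1.2632 0.5901 0.0501] 0.056
a ped 56 [174.3  14.1] [1.2632 0.5081 0.0496] [1.2622 0.5067 0.0496] 0.055
a ped 41 [198.3  14.6] [1.2633 0.427  0.0494] [1.2638 0.4263 0.0502] 0.056
a ped 128 [240.6  15.2] [1.2632 0.2844 0.0503] [1.263  0.2863 0.0498] 0.056
a ped 67 [289.4  16.2] [1.2631 0.1203 0.0501] [1.2619 0.1216 0.0498] 0.056
a ped 80 [328.1  16.9] [ 1.2631 -0.0
[... 5630 characters left out ...]
101.6  77.6] [0.1779 1.5237 0.1234] [0.1825 1.522  0.1235] 0.13
b hous 17 [152.6 109.1] [0.3494 1.0365 0.1235] [0.3487 1.0392 0.1229] 0.129
b hous 69 [221.8 147.7] [0.529  0.5818 0.1237] [0.5317 0.5878 0.1235] 0.13
b hous 800 [248.1 212.8] [0.4939 0.1505 0.1232] [0.5069 0.1597 0.1235] 0.13
b hous 106 [384.8 290.8] [ 0.6976 -0.288   0.1253] [ 0.6993 -0.2854  0.1235] 0.13
b hous 205 [ 76.6 303.3] [ 0.0063 -0.0554  0.1229] [ 0.0026 -0.0413  0.1235] 0.13
b hous 154 [478.5 358.9] [ 0.776  -0.5318  0.122 ] [ 0.7855 -0.5162  0.1235] 0.13
b hous 10 [515.7 364.3] [ 0.8362 -0.5717  0.1233] [ 0.8342 -0.5717  0.1232] 0.129
b yel 4684 [489.8 331.8] [ 0.8284 -0.4947  0.145 ] [ 0.8394 -0.4832  0.13  ] 0.15
```

View pics/tc.png

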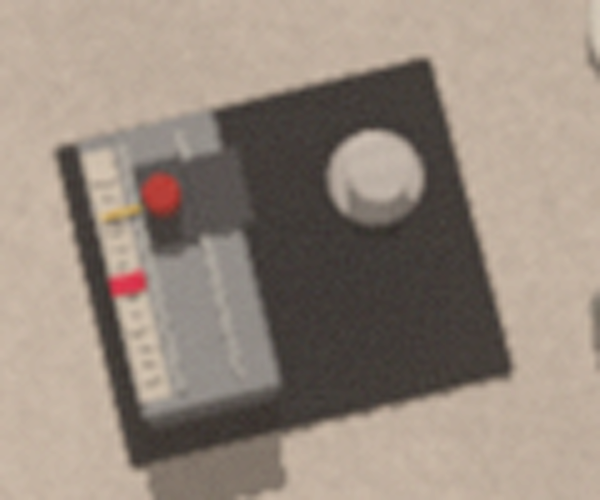

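The crop shows the stand turned about 13°. The yellow pointer is at crop (120,212), the red mark at (127,285) and the pedestal at (378,178). I'm moving above the blue vial and turning so the fingers close along the stand's x.

Units first: shifts go in shares of 0.4 m and turns go in shares of 2 rad. So 0.37 m is 0.925, -0.05 m is -0.125, -1.2 rad is -0.6.

Call:
{"api": "shift_gripper", "payload": {"rows": [0.115,-0.04,0,-0.075,0.23,-0.0825,0,-0.15,0.3475,-0.125,0,-0.225,0.4625,-0.165,0,-0.3,0.5775,-0.205,0,-0.375,0.695,-0.2475,0,-0.45,0.81,-0.2875,0,-0.525,0.925,-0.33,0,-0.6], "jaw": 0.088}}

```text
t: 0.9
tool_pos: [0.5152, -0.3387, 0.2524]
eef_rot: [-2.245, -2.196, 0.001]
contact_force: [-0.1, -0.8, 0.6]
gripper_width: 0.0881
gripper_force: 0.0
```

Run:
```python
from h import *
d=np.load("a.npz");W=d["W"]
m=(W[...,2]>.117)&(W[...,2]<.131)&(abs(W[...,0]-.5)<.15)&(abs(W[...,1]-.16)<.1)
print(cv2.minAreaRect(W[m][:,:2].astype(np.float32)*1000))
d=np.load("b.npz");W=d["W"];v=d["I"].max(-1)
m=(v<45)&(W[...,2]<.02)&(abs(W[...,0]-.52)<.17)&(abs(W[...,1]-.1)<.17)&(W[...,2]>-.0)
print(cv2.minAreaRect(W[m][:,:2].astype(np.float32)*1000))
```

```text
((509.33087158203125, 161.9202880859375), (170.5175323486328, 88.1773452758789), 15.277799606323242)
((523.6663208007812, 92.68013763427734), (208.43470764160156, 247.2305450439453), 15.356841087341309)
```

Converted, -0.289 rad is -0.1445.

Call:
{"api": "shift_gripper", "payload": {"rows": [0,0,0,-0.0725,0,0,0,-0.1445,0,0,0,-0.1445]}}

```text
t: 1.2
tool_pos: [0.514, -0.3397, 0.252]
eef_rot: [-1.911, -2.491, -0.0]
contact_force: [0.1, 0.2, -0.0]
gripper_width: 0.088
gripper_force: 0.0
```

Add to h.py:
```python
def blobs(c,m,zr,amin=30):
    W=cloud(c);m=m&np.isfinite(W[...,0])&(W[...,2]>zr[0])&(W[...,2]<zr[1])
    k,L,S,C=cv2.connectedComponentsWithStats(m.astype(np.uint8));o=[]
    for i in range(1,k):
        if S[i,4]>=amin:
            p=W[L==i];q=p[p[:,2]>np.percentile(p[:,2],95)-.006]
            (x,y),rad=cv2.minEnclosingCircle(q[:,:2].astype(np.float32))
            o.append((S[i,4],C[i].round(),np.median(p,0).round(4),(round(x,4),round(y,4),round(rad,4)),cv2.minAreaRect(p[:,:2].astype(np.float32)*1000)))
    return o
def hsv(c): return [x.astype(int) for x in cv2.split(cv2.cvtColor(c["img"],cv2.COLOR_RGB2HSV))]
```

Run:
```python
from h import *
c=cap("wrist");save(c,"w1.png");h,s,v=hsv(c)
for b in blobs(c,(h>105)&(h<130)&(s>120),(.04,.08)):print(b)
print(r.get_state()["tool_pos"],R.from_rotvec(r.get_state()["eef_rot"]).as_matrix().round(4))
```

```text
(np.int32(660), array([284., 178.]), array([ 0.5132, -0.3341,  0.0646]), (0.5134, -0.3344, 0.0135), ((513.1172485351562, -334.36798095703125), (25.37146759033203, 26.111270904541016), 28.168514251708984))
[ 0.5138079  -0.34003165  0.25215628] [[-2.549e-01  9.670e-01 -8.000e-04]
 [ 9.670e-01  2.549e-01  7.000e-04]
 [ 9.000e-04 -6.000e-04 -1.000e+00]]
```

View pics/w1.png

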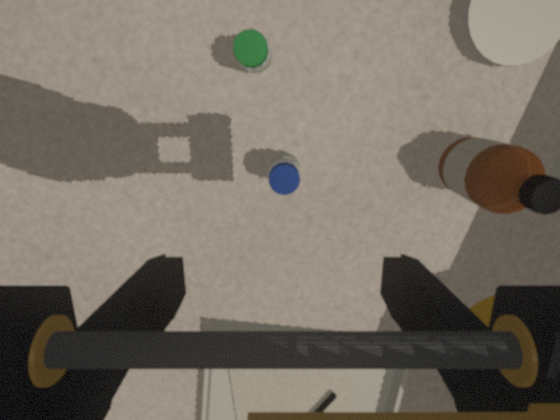

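The wrist view shows the blue cap at (284,178), clear of the green vial at (251,48) and the amber bottle. The fix agrees with the overhead ones within about 3 mm. Next I descend and grip.

Converted, 0.219 m is 0.5475, 0.005 m is 0.0125.

Call:
{"api": "shift_gripper", "payload": {"rows": [0.0125,0.0025,0.075,0,0.0125,0.0025,0.1875,0,0.0125,0.0025,0.3,0,0.0125,0.0025,0.4,0,0.0125,0.0025,0.4875,0,0.0125,0.0025,0.525,0,0.0125,0.0025,0.5475,0,0.0125,0.0025,0.5475,0], "jaw": 0.088}}

```text
t: 2.05
tool_pos: [0.514, -0.335, 0.0337]
eef_rot: [-1.915, -2.49, 0.0]
contact_force: [-0.2, -0.2, 0.5]
gripper_width: 0.088
gripper_force: 0.0
```

Call:
{"api": "shift_gripper", "payload": {"rows": [0,0,0,0,0,0,0,0,0,0,0,0,0,0,0,0,0,0,0,0,0,0,0,0,0,0,0,0,0,0,0,0], "jaw": 0.02, "clamp_n": 15}}

```text
t: 2.85
tool_pos: [0.5139, -0.3349, 0.0337]
eef_rot: [-1.913, -2.492, 0.0]
contact_force: [-0.2, 0.2, -0.2]
gripper_width: 0.0316
gripper_force: 15.0
```

Converted, -0.22 m is -0.55, -0.21 m is -0.525.

Call:
{"api": "shift_gripper", "payload": {"rows": [0,0,-0.05,0,0,0,-0.15,0,0,0,-0.25,0,0,0,-0.35,0,0,0,-0.45,0,0,0,-0.525,0,0,0,-0.55,0]}}

```text
t: 3.55
tool_pos: [0.5154, -0.3352, 0.2571]
eef_rot: [1.91, 2.487, 0.002]
contact_force: [0.3, 0.3, 0.4]
gripper_width: 0.0313
gripper_force: 15.0
```

Call:
{"api": "shift_gripper", "payload": {"rows": [0.075,0.03,0,0,0.175,0.075,0,0,0.275,0.12,0,0,0.3875,0.1675,0,0,0.5,0.215,0,0,0.6,0.26,0,0,0.675,0.29,0,0,0.7075,0.305,0,0]}}

```text
t: 4.35
tool_pos: [0.5582, -0.0257, 0.2529]
eef_rot: [-1.905, -2.495, -0.001]
contact_force: [0.1, 0.0, -1.1]
gripper_width: 0.0315
gripper_force: 15.0
```

Call:
{"api": "shift_gripper", "payload": {"rows": [0,0,0,0,0,0,0,0]}}

```text
t: 4.55
tool_pos: [0.5583, -0.0323, 0.2529]
eef_rot: [1.916, 2.49, -0.004]
contact_force: [0.5, -1.0, 0.3]
gripper_width: 0.0314
gripper_force: 15.0
```

Run:
```python
from h import *
c=cap("wrist");save(c,"w2.png");h,s,v=hsv(c);W=cloud(c);np.savez("w2.npz",W=W,I=c["img"])
print(r.get_state()["tool_pos"])
red=((h<6)|(h>172))&(s>140)&(v>60)
for b in blobs(c,red,(.1,.19)):print("red",b)
for b in blobs(c,(h>18)&(h<35)&(s>120)&(v>60),(.11,.15),8):print("yel",b)
for b in blobs(c,(W[...,2]>.047),(.047,.054),100):print("ped",b)
for b in blobs(c,(W[...,2]>.12),(.121,.129),100):print("house",b)
```

```text
[ 0.55828403 -0.03298703  0.25302789]
ped (np.int32(1611), array([325., 104.]), array([0.5761, 0.0431, 0.0487]), (0.5761, 0.0429, 0.02), ((575.7379150390625, 42.90964889526367), (39.031105041503906, 39.38228988647461), 18.4884090423584))
ped (np.int32(146), array([209., 231.]), array([ 0.5016, -0.0987,  0.0487]), (0.4978, -0.1098, 0.0157), ((499.7419128417969, -103.94096374511719), (18.073894500732422, 31.259010314941406), 71.6812744140625))
ped (np.int32(175), array([555., 271.]), array([ 0.849 , -0.053 ,  0.0479]), (0.8539, -0.0522, 0.0146), ((849.9854125976562, -54.184791564941406), (10.859140396118164, 28.950698852539062), 26.46153450012207))
ped (np.int32(285), array([534., 316.]), array([ 0.8513, -0.1042,  0.0481]), (0.8588, -0.1092, 0.0162), ((855.655517578125, -107.67225646972656), (31.367076873779297, 25.111038208007812), 60.78200912475586))
ped (np.int32(197), array([338., 396.]), array([ 0.6829, -0.2563,  0.0505]), (0.687, -0.2701, 0.0252), ((682.440673828125, -265.1438903808594), (50.20576095581055, 15.012105941772461), 42.90721130371094))
```

View pics/w2.png

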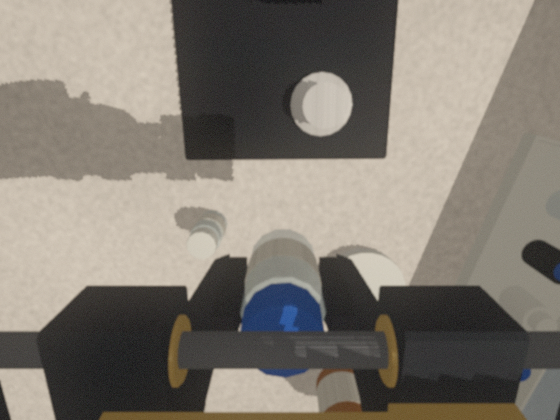

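The pedestal is at (322,104), radius 20 mm as specified, and its front edge is level in the image, so the tool is aligned with the stand. The vial is held upright. Next I move over the pedestal and lower to just above it.

Converted, 0.155 m is 0.3875, 0.0686 m is 0.1715.

Call:
{"api": "shift_gripper", "payload": {"rows": [0.0425,0.0225,0,0,0.1,0.0525,0,0,0.15,0.08,0.05,0,0.1715,0.0918,0.15,0,0.1715,0.0918,0.25,0,0.1715,0.0918,0.325,0,0.1715,0.0918,0.375,0,0.1715,0.0918,0.3875,0]}}

```text
t: 5.4
tool_pos: [0.5751, 0.0425, 0.0962]
eef_rot: [-1.916, -2.487, 0.008]
contact_force: [-1.2, -0.8, -0.1]
gripper_width: 0.0315
gripper_force: 15.0
```

Call:
{"api": "shift_gripper", "payload": {"rows": [0,0,0,0,0,0,0,0,0,0,0,0]}}

```text
t: 5.7
tool_pos: [0.5774, 0.0455, 0.1]
eef_rot: [1.913, 2.489, 0.003]
contact_force: [-0.0, 1.1, -0.2]
gripper_width: 0.0315
gripper_force: 15.0
```

Run:
```python
from h import *
for i in range(3):
    c=cap("side");print(r.get_state()["tool_pos"],r.get_state()["contact_force"])
save(c,"s2.png");i=cv2.imread("pics/s2.png")[180:280,220:340]
cv2.imwrite("pics/s2c.png",cv2.convertScaleAbs(cv2.resize(i,None,fx=5,fy=5,interpolation=cv2.INTER_CUBIC),alpha=1.4))
```

```text
[0.57732821 0.0455921  0.09996961] [-0.88847764  0.07858131 -0.13070573]
[0.57717485 0.0456919  0.09981209] [-0.21765561 -0.80965134 -0.95659846]
[0.5770348  0.04572946 0.09962275] [-0.99652282 -0.2197134  -0.58749175]
```

View pics/s2c.png

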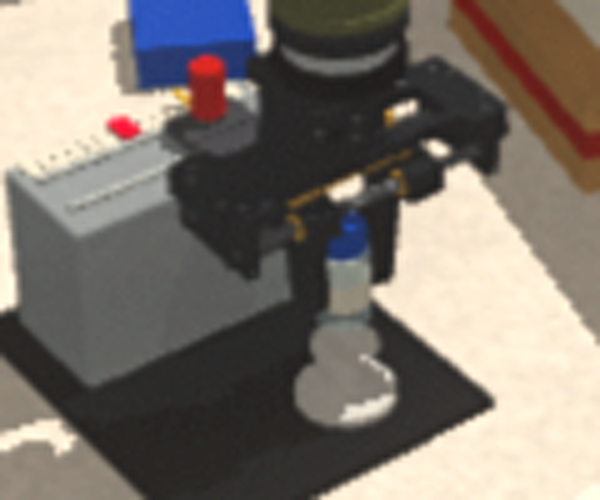

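The crop shows the vial upright just above the pedestal, at about crop (350,330), with the body clear of the housing. I'm trimming 3 mm and lowering.

Converted, 0.012 m is 0.03, 0.003 m is 0.0075.

Call:
{"api": "shift_gripper", "payload": {"rows": [-0.0038,-0.0018,0.0075,0,-0.0068,-0.0035,0.0175,0,-0.0068,-0.0035,0.0275,0,-0.0068,-0.0035,0.03,0,-0.0068,-0.0035,0.03,0]}}

```text
t: 6.35
tool_pos: [0.5756, 0.0429, 0.0863]
eef_rot: [-1.913, -2.491, 0.001]
contact_force: [0.2, -0.1, 0.5]
gripper_width: 0.0313
gripper_force: 15.0
```

Run:
```python
from h import *
p=[]
for i in range(4):
    c=cap("top");s=r.get_state();p.append(np.r_[s["tool_pos"],s["contact_force"]])
print(np.round(p,4)); print(R.from_rotvec(s["eef_rot"]).as_matrix().round(3))
```

```text
[[ 0.5757  0.0429  0.0865  0.6418 -0.2196 -0.9132]
 [ 0.5759  0.0429  0.0867  0.0618 -0.0391 -0.6838]
 [ 0.5759  0.0429  0.0868 -0.4057 -0.2105 -0.2582]
 [ 0.5759  0.0429  0.0868 -0.077  -0.0813 -0.5138]]
[[-0.258  0.966  0.   ]
 [ 0.966  0.258  0.   ]
 [-0.     0.    -1.   ]]
```

Horizontally this is within 0.5 mm. About 3 mm remains to contact, so I lower slowly.

Converted, 0.003 m is 0.0075, 0.0025 m is 0.0063.

Call:
{"api": "shift_gripper", "payload": {"rows": [0,0,0.0025,0,0,0,0.0045,0,0,0,0.0063,0,0,0,0.0075,0,0,0,0.0075,0,0,0,0.0075,0]}}

```text
t: 7.15
tool_pos: [0.5758, 0.0428, 0.0837]
eef_rot: [1.913, 2.492, -0.0]
contact_force: [-0.8, -0.0, -0.3]
gripper_width: 0.0316
gripper_force: 15.0
```

Call:
{"api": "shift_gripper", "payload": {"rows": [0,0,0.0013,0,0,0,0.0025,0,0,0,0.0025,0,0,0,0.0025,0]}}

```text
t: 7.55
tool_pos: [0.5758, 0.0428, 0.0836]
eef_rot: [1.913, 2.491, -0.0]
contact_force: [-1.7, 0.0, 8.0]
gripper_width: 0.0315
gripper_force: 15.0
```

Contact at 8 N. I ease off a little, release and rise.

Converted, -0.0006 m is -0.0015.

Call:
{"api": "shift_gripper", "payload": {"rows": [0,0,-0.0015,0,0,0,-0.0015,0]}}

```text
t: 7.75
tool_pos: [0.5759, 0.0428, 0.0837]
eef_rot: [1.913, 2.491, 0.0]
contact_force: [-1.2, 0.4, 5.9]
gripper_width: 0.0312
gripper_force: 15.0
```

Call:
{"api": "shift_gripper", "payload": {"rows": [0,0,0,0,0,0,0,0,0,0,0,0,0,0,0,0,0,0,0,0], "jaw": 0.07}}

```text
t: 8.25
tool_pos: [0.5758, 0.0428, 0.0832]
eef_rot: [-1.913, -2.492, 0.0]
contact_force: [0.3, -0.6, 0.3]
gripper_width: 0.0689
gripper_force: 0.0
```

Call:
{"api": "shift_gripper", "payload": {"rows": [0,0,-0.025,0,0,0,-0.075,0,0,0,-0.15,0,0,0,-0.25,0,0,0,-0.35,0,0,0,-0.4125,0,0,0,-0.425,0,0,0,-0.425,0]}}

```text
t: 9.05
tool_pos: [0.576, 0.0428, 0.2542]
eef_rot: [1.913, 2.49, 0.002]
contact_force: [0.2, 0.1, 0.2]
gripper_width: 0.0699
gripper_force: 0.0
```

Run:
```python
from h import *
c=cap("wrist");save(c,"w3.png");h,s,v=hsv(c);W=cloud(c);np.savez("w3.npz",W=W,I=c["img"])
print(r.get_state()["tool_pos"])
red=((h<6)|(h>172))&(s>140)&(v>60)
for b in blobs(c,red,(.1,.19)):print("red",b)
for b in blobs(c,(h>18)&(h<35)&(s>120)&(v>60),(.11,.15),8):print("yel",b)
for b in blobs(c,(h>105)&(h<130)&(s>120),(.09,.13)):print("blue",b)
```

```text
[0.57533092 0.0424781  0.25295073]
red (np.int32(323), array([281.,   5.]), array([0.5432, 0.1629, 0.1544]), (0.543, 0.1642, 0.0063), ((542.099609375, 165.0186767578125), (19.098758697509766, 6.241177082061768), 9.668943405151367))
blue (np.int32(966), array([282., 197.]), array([0.5754, 0.0439, 0.1146]), (0.5753, 0.0431, 0.0144), ((575.8955688476562, 43.49605941772461), (26.982295989990234, 27.401689529418945), 80.42576599121094))
```

View pics/w3.png

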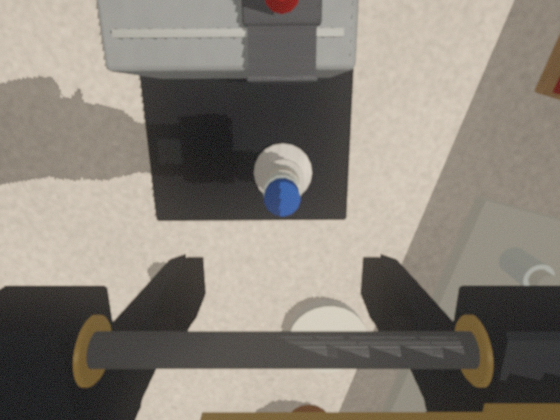

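The vial stands upright with its cap at (282,197) over the pedestal, measured within 1 mm of centre. The knob is just in view at (281,5). I move partway to see the knob, pointer and mark.

Converted, 0.08 m is 0.2, 0.07 m is 0.175.

Call:
{"api": "shift_gripper", "payload": {"rows": [0.05,0,0,0,0.125,0,0,0,0.175,0,0,0,0.2,0,0,0,0.2,0,0,0,0.2,0,0,0]}}

```text
t: 9.7
tool_pos: [0.5552, 0.1187, 0.2525]
eef_rot: [1.915, 2.491, -0.003]
contact_force: [-0.6, 0.2, -0.1]
gripper_width: 0.07
gripper_force: 0.0
```

Run:
```python
from h import *
c=cap("wrist");save(c,"w4.png");h,s,v=hsv(c);W=cloud(c)
print(r.get_state()["tool_pos"])
e=np.array([.966,.258]);n=np.array([-.258,.966])
red=((h<6)|(h>172))&(s>140)&(v>60)
for nm,m,zr,a in (("red",red,(.1,.19),30),("yel",(h>18)&(h<35)&(s>110)&(v>60),(.11,.15),6)):
  for b in blobs(c,m,zr,a):
    q=np.array(b[4][0])/1000;print(nm,b,"stand x,y rel pedestal",((q-[.576,.0429])@e).round(4),((q-[.576,.0429])@n).round(4))
```

```text
[0.55538937 0.11830119 0.25263046]
red (np.int32(546), array([221.,  78.]), array([0.4934, 0.1922, 0.1287]), (0.4933, 0.1921, 0.0112), ((493.3704528808594, 192.14540100097656), (11.681622505187988, 19.403186798095703), 14.921778678894043)) stand x,y rel pedestal -0.0413 0.1655
red (np.int32(1121), array([283., 132.]), array([0.5407, 0.1731, 0.1717]), (0.5407, 0.173, 0.0109), ((542.0096435546875, 170.35011291503906), (20.836809158325195, 27.032548904418945), 28.549617767333984)) stand x,y rel pedestal 0.0 0.1319
yel (np.int32(142), array([283.,  90.]), array([0.5346, 0.195 , 0.1348]), (0.5341, 0.1963, 0.0116), ((534.392822265625, 196.38185119628906), (2.6371662616729736, 22.907384872436523), 14.969598770141602)) stand x,y rel pedestal -0.0006 0.159
```

View pics/w4.png

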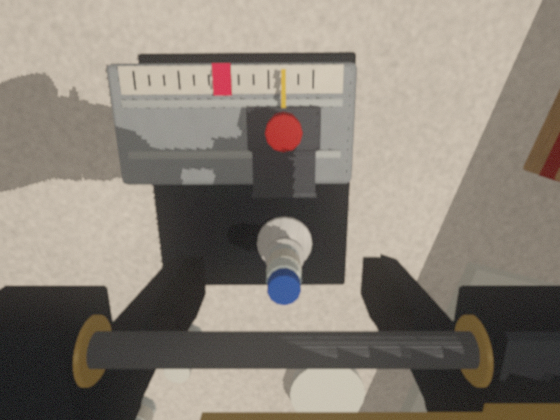

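The knob is at (284,132), the pointer at (283,88) and the red mark at (221,79). The pull needed is about 40.7 mm, inside the 30 to 58 mm range. Next I move over the knob and down.

Converted, 0.09 m is 0.225, 0.07 m is 0.175.

Call:
{"api": "shift_gripper", "payload": {"rows": [0.0625,0,0,0,0.125,0,0,0,0.1415,0,0.0375,0,0.1415,0,0.1125,0,0.1415,0,0.175,0,0.1415,0,0.2125,0,0.1415,0,0.225,0,0.1415,0,0.225,0], "jaw": 0.07}}

```text
t: 10.55
tool_pos: [0.5407, 0.1736, 0.1628]
eef_rot: [-1.915, -2.49, 0.002]
contact_force: [-0.2, 0.2, 0.2]
gripper_width: 0.0702
gripper_force: 0.0
```

Call:
{"api": "shift_gripper", "payload": {"rows": [0,0,0,0,0,0,0,0,0,0,0,0]}}

```text
t: 10.85
tool_pos: [0.5411, 0.1749, 0.1641]
eef_rot: [1.913, 2.491, 0.002]
contact_force: [-0.4, 0.4, -0.1]
gripper_width: 0.0702
gripper_force: 0.0
```

Converted, 0.009 m is 0.0225, -0.0015 m is -0.0038.

Call:
{"api": "shift_gripper", "payload": {"rows": [-0.0025,0,0.01,0,-0.0038,0,0.02,0,-0.0038,0,0.0225,0,-0.0038,0,0.0225,0]}}

```text
t: 11.25
tool_pos: [0.5407, 0.1732, 0.1539]
eef_rot: [-1.913, -2.491, 0.001]
contact_force: [-0.8, -0.0, 0.1]
gripper_width: 0.0701
gripper_force: 0.0
```

Call:
{"api": "shift_gripper", "payload": {"rows": [0,0,0,0,0,0,0,0,0,0,0,0,0,0,0,0,0,0,0,0,0,0,0,0,0,0,0,0,0,0,0,0], "jaw": 0.01, "clamp_n": 35}}

```text
t: 12.05
tool_pos: [0.5409, 0.1733, 0.1543]
eef_rot: [1.913, 2.492, -0.0]
contact_force: [-0.3, -0.1, 0.4]
gripper_width: 0.0209
gripper_force: 35.0
```

The knob is gripped. I pull 40 mm along tool −y, with no rapid end.

Converted, -0.0405 m is -0.1013, -0.038 m is -0.095.

Call:
{"api": "shift_gripper", "payload": {"rows": [0,-0.0125,0,0,0,-0.03,0,0,0,-0.0475,0,0,0,-0.065,0,0,0,-0.0825,0,0,0,-0.095,0,0,0,-0.1013,0,0,0,-0.1013,0,0]}}

```text
t: 12.85
tool_pos: [0.5026, 0.1629, 0.1544]
eef_rot: [1.913, 2.49, 0.003]
contact_force: [6.3, 0.9, -6.5]
gripper_width: 0.0211
gripper_force: 35.0
```

Call:
{"api": "shift_gripper", "payload": {"rows": [0,0,0,0,0,0,0,0,0,0,0,0]}}

```text
t: 13.15
tool_pos: [0.5029, 0.1629, 0.1544]
eef_rot: [1.913, 2.49, 0.004]
contact_force: [6.1, 0.7, -6.9]
gripper_width: 0.0211
gripper_force: 35.0
```

Create chk.py:
```python
from h import *
e=np.array([.966,.258])
for n in ("wrist","top","side"):
    c=cap(n);h,s,v=hsv(c)
    for nm,m,zr,a in (("red",((h<6)|(h>172))&(s>140)&(v>60),(.115,.145),5),("yel",(h>18)&(h<35)&(s>110)&(v>60),(.115,.15),3)):
        for b in blobs(c,m,zr,a):
            q=np.array(b[4][0])/1000
            if abs(q[0]-.5)<.1 and abs(q[1]-.18)<.08: print(n,nm,b[0],b[1],b[2],((q-[.576,.0429])@e).round(4),np.round(b[4][1],1))
    i=cv2.cvtColor(c["img"],cv2.COLOR_RGB2BGR)
    if n=="side": cv2.imwrite("pics/s5.png",cv2.resize(i[180:270,205:325],None,fx=6,fy=6,interpolation=cv2.INTER_CUBIC))
    if n=="wrist": cv2.imwrite("pics/w5.png",i)
s=r.get_state();print(s["tool_pos"],s["contact_force"],s["gripper_width"])
```

```bash
python3 chk.py
```

```text
wrist red 779 [277. 200.] [0.4919 0.1939 0.1287] -0.0414 [11.1 20.3]
wrist red 218 [283. 261.] [0.5005 0.1717 0.1426] -0.0391 [21.5  9.9]
wrist yel 299 [282. 221.] [0.4967 0.1856 0.1347] -0.0396 [ 3.2 24.4]
side red 10 [251. 207.] [0.5017 0.1524 0.14  ] -0.0396 [15.1  9.5]
[0.50296675 0.16295147 0.15439738] [ 6.39867852  0.83753226 -5.90451556] 0.020899220489226582
```

View pics/w5.png

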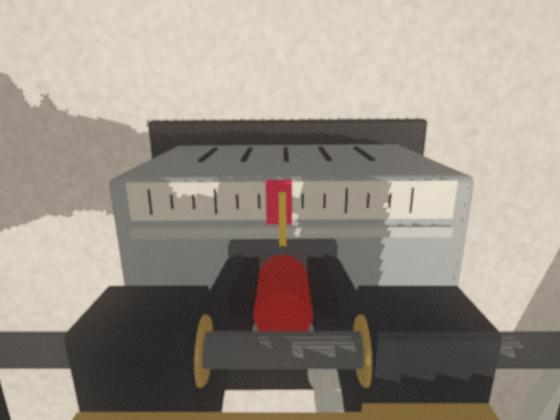

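The wrist view shows the pointer (282,218) inside the red mark (266–292, centre 279) but about 1.8 mm short of its middle. I pull a little more.

Converted, -0.002 m is -0.005, -0.001 m is -0.0025.

Call:
{"api": "shift_gripper", "payload": {"rows": [0,-0.0025,0,0,0,-0.005,0,0,0,-0.005,0,0,0,-0.005,0,0,0,-0.005,0,0]}}

```text
t: 13.8
tool_pos: [0.5011, 0.1625, 0.1544]
eef_rot: [1.913, 2.49, 0.004]
contact_force: [7.1, 0.1, -5.8]
gripper_width: 0.0209
gripper_force: 35.0
```

```bash
python3 chk.py
```

Run:
```python
from h import *
for n in("top","side"):
    c=cap(n);h,s,v=hsv(c)
    for b in blobs(c,(h>105)&(h<130)&(s>100),(.09,.13),4):
        if abs(b[2][0]-.576)<.06 and abs(b[2][1]-.043)<.06: print(n,b[:4])
```

```text
wrist red 813 [283. 200.] [0.4928 0.1939 0.1288] -0.0414 [11.1 20.2]
wrist red 221 [283. 261.] [0.4987 0.1713 0.1426] -0.0405 [21.4 10. ]
wrist yel 303 [282. 221.] [0.4949 0.1848 0.1346] -0.0414 [ 3.2 24.6]
side red 10 [250. 207.] [0.5002 0.1519 0.1409] -0.0404 [16.5  8.2]
[0.50113179 0.16244999 0.15437746] [ 7.19646423  1.20901044 -6.90162812] 0.021083173697232744
top (np.int32(58), array([312., 215.]), array([0.577 , 0.0404, 0.1174]), (0.5759, 0.0425, 0.0131))
side (np.int32(75), array([288., 232.]), array([0.5737, 0.0332, 0.1116]), (0.5745, 0.0386, 0.0144))
```

View pics/s5.png

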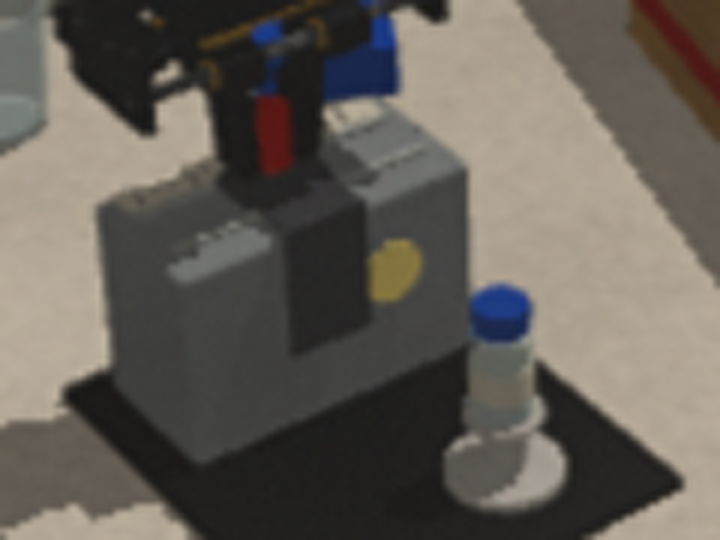

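The side crop shows the vial upright on the pedestal at crop (500,370), the lamp window uncovered and the knob held. The pointer and mark now both measure x = −41.4 mm.

```bash
python3 -c "
from bench import r
print(r.close_job())"
```

```text
the job is handed in; nothing more can be done
None
```

The blue-capped vial stands upright in the middle of the pedestal, the gripper is still holding the shutter with the pointer over the red mark, and the job is handed in; no verdict came back.

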